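Spot-check the cup in the sample warmer

TASK

Press the green key on top of the sample warmer so that its drawer pops out, then take the yellow probe thermometer and hold its probe tip about half-way down inside the steel cup in the drawer for a second or so. Lay the thermometer back in its rest and push the drawer fully home until it latches, leaving the cup standing in its pocket and not knocking the other things about.

Things in the scene. Friction and masses are not known exactly. Their poses are not given: they have to be found in the camera images.
- warmer: Low white bench-top sample warmer, 240 deep x 250 wide x 100 high, fixed on the table. Origin: bottom middle of its front face (which looks roughly at the robot); x points from the front into the case, y to the left as the robot sees it, z up. A blue-fronted drawer fills the middle of the front; a round green release key sits on the top, near the front left corner.
- tray (a joint): Travel of the drawer in m: 0 = shut and latched, 0.085 = fully popped out, towards the warmer's -x (it slides level). A spring pushes it out with about 4.5 N when shut and 1.5 N when out. To latch it must be pushed in past 0, where the catch snaps (it can go to -0.005, a hard stop); about 6 to 8 N is needed, pushed slowly, over the last 12 mm as the catch rides over, more if pushed fast. Released short of the catch it slides out again; latched it rests within 1 mm of 0.
- tray_front (a point): Middle of the outer face of the drawer's blue front panel (118 wide x 68 high x 12 thick), 50 above the table; moves with the drawer. With the drawer shut it stands 20 in front of the warmer's front face. The panel's top edge is 84 above the table.
- tray_pocket (a point): Centre of the round pocket in the drawer floor where the cup stands (on the floor, 26 above the table; a collar 10 high and 64 in inner diameter surrounds it), 56 behind the panel's outer face; moves with the drawer. Inside the case when shut; when popped out its centre is 49 in front of the warmer's front face.
- key (a joint): Travel of the green release key in m: 0 = up, 0.008 = fully down. Sprung: 1.5 N to start, 5.5 N fully down; the catch lets go at about 4.5 mm. The key springs back, and dips by itself as the drawer is pushed past the catch.
- key_top (a point): Centre of the top of the green key, a disc 32 in diameter that stands 13 above the warmer's top (113 above the table when up); pressed straight down.
- cup_mouth (a point): Centre of the rim of the loose steel cup, 60 outer and 54 inner diameter, 45 high, inner floor 3 above its underside, standing in the drawer's pocket (rim 71 above the table); it rides out with the drawer.
- therm_mid (a point): Centre of the yellow handle of the folding probe thermometer (loose, about 70 g): a bar 150 long (its x axis) x 22 wide (y) x 16 high (z). It lies level across its rest, centre 105 above the table. The probe hangs straight down (-z) from near its +x end.
- therm_tip (a point): Tip of the thermometer's steel probe, a rod 5 in diameter: 66 along +x and 90 below the centre of the handle. 15 above the table while on the rest.
- rest_seat (a point): Where the centre of the handle lies on the grey rest, 105 above the table. The rest is fixed; its x axis runs along the handle. It is a foot 120 x 70 x 8 with two uprights, 8 thick, centred 47 either side of the middle along x; each has a saddle 97 above the table between two cheeks that rise 12 above the saddle, with a gap of 30 between them for the handle. The handle is free to be gripped from above between the uprights.
- scale: Flat white kitchen scale, 160 x 150 x 23 high, with a round steel plate, fixed. It and the rest stand on opposite sides of the warmer, either way. Origin: centre of its underside.
- amber: Bystander: amber bottle with a black cap, 44 diameter x 95. Origin: centre of its underside. The same for the next three.
- serum: Bystander: clear bottle with a white cap, 44 diameter x 100.
- creamjar: Bystander: low white jar, 60 diameter x 35.
- mortar: Bystander: white ceramic bowl, 90 diameter x 40.
Mind the look-alikes: they are no part of the job. There is more than one size of the part that bears therm_mid; the job needs the smaller.

How it is judged:
By the outcome, as a careful person would: the job done as asked, in the order asked, and still so for the second after the job is handed in, with the robot touching nothing.
It also fails if it takes over 69 s, if anything falls off the work surface, if the arm or the gripper's body presses on something with over 40 N, if the wrist force passes 120 N, or if a joint passes its speed limit or range.

ROBOT

A 6-joint arm with a two-finger parallel gripper is mounted at the origin on the work surface. World frame = base frame: x ahead of the robot, y to its left, z up, the work surface at z = 0. Lengths are in mm, angles in rad, forces in N, time in s.
With the tool pointing down it reaches from about 300 to 775 mm from the base axis. Payload 14.6 kg.
Tool frame: the origin (TCP) lies on the centre line of the jaws, within the pads' length; the fingertips stand 8 mm ahead of it and the grasp point (between the pads) lies 11 mm behind it; z points along the fingers, y is the direction in which the jaws open and shut (so a half turn about z gives the same grasp; the last joint's range is limited). The gripper opens to 94 mm and grips with 3 to 60 N. Pads are 16 mm wide; open, the fingers measure 119 mm over their backs; the gripper's body (75 mm by 177 mm) begins 78 mm behind the grasp point.
Start: joints at [-1.389, 0.3, 1.521, -0, 1.321, -0.067], TCP at [135.426, -533.056, 213.446] pointing down, gripper open.
Joint ranges: [-3.03, 3.03], [-0.79, 2.21], [0.23, 2.52], [-1.04, 4.18], [0, 3.07], [-2.55, 2.55]. Speed limits (rad/s): [2.22, 2.22, 2.57, 3.14, 3.14, 3.14].

INTERFACE

Orientations are given as [roll, pitch, yaw] about the fixed x, y, z axes, in that order (R = Rz(yaw) Ry(pitch) Rx(roll)).
In Python, from cell import read_state, cams, manip gives the robot as it stands.
- The arm moves only by the shell command python3 -m handwheel 'ROWS' [OPENING] [FORCE]. ROWS is JSON, a list of rows, each a list of 4 numbers: the shift along the tool's x, y, z in m, then the turn about the tool's z in degrees. In form: [[dx, dy, dz, turn], ...]. A call has 1 to 5 rows; each row is the pose to reach, as a shift and turn from the pose measured when the call began, along the tool's axes at that moment; what a row does not reach only later rows make up. A row lasts 1/8 s, in which the tool goes at most 62.5 mm and 10.7 degrees, less where a joint would pass 70% of its speed; a pose out of reach is approached as far as the arm can. A call with a gripper value outside its range is refused whole. OPENING is the closure, from 0 (fully open) to 1 (shut), set as the call begins (- or left out, the last holds). The fingers move at their own pace and stop on an object; FORCE is the grip in N (left out, the last holds). Time passes only in rows, so rows that repeat a pose let the fingers close. It gives the time, the measured TCP pose, the force and the opening at its end, in the units of the state.
- read_state(): the state, without advancing time (a new reading comes with each control period).
- cams.camera(name): name is "side" or "top" or "wrist"; returns the picture (384x512x3 uint8, red, green, blue); there is no depth.
- cams.get_calibration(name): a dict with "vertical_fov" (degrees; the focal length in pixels is half the picture's height over the tangent of half this angle, whatever the lens; pixels are square), "cx", "cy" (the principal point, pixels), "R" (3x3) and "t" (3): a world point X has camera coordinates R X + t. Camera axes: x right, y down, z forward; pixel columns grow to the right and rows downward; lengths in mm; the calibration is good to about 2 mm. The wrist camera is an equidistant fisheye: a pixel r from the principal point sees the ray r / f radians off the axis. A picture is of the moment at which its call begins: read the wrist's pose just before it. get_calibration takes no time and is no camera call; for the wrist camera it gives the pose at the moment of the call.
- manip.sign_off(): hands the job in, once; it reports no verdict.
The state is a dict: "clock": time; "joints": joint angles; "qd": joint speeds; "effort": joint torques, N m; "eef_pos": TCP position; "eef_rot": TCP orientation; "wrist_force": force on the tool from outside, world axes, zero at the start; "moment": the same for the moment, N m; "finger_gap": finger opening in mm.
Only numpy, scipy, OpenCV 4.12 (cv2) and the standard library are available. Lean on these libraries where they do the work, as an engineer would, in place of code of your own. Each camera call takes 0.05 s, during which the arm holds its last target. There are 200 camera calls.

## Working session

There is one attempt and no reset: what is moved stays moved. The work goes in short steps, Python scripts to look and compute and a shell command to move; the robot and the scene stay as the last step left them, time stands still between calls to the robot, and variables do not carry over. Pictures are saved under pics/ and viewed, about 8 in all and at most 12, crops included, and the job is handed in when it is done.

```bash
ls; mkdir -p pics; python3 - <<'E'
from cell import read_state,cams
import cv2,numpy as np
s=read_state();print({k:np.round(v,3).tolist() for k,v in s.items()})
a=[]
for n in("top","side"):
    im=cams.camera(n);cv2.imwrite(f"pics/{n}0.png",im[:,:,::-1]);c=cams.get_calibration(n);print(n,c)
E
```

```text
pics
{'clock': 0.0, 'joints': [-1.389, 0.3, 1.522, -0.0, 1.321, -0.067], 'qd': [-0.001, -0.0, 0.001, 0.001, 0.001, 0.0], 'effort': [-0.003, -53.181, -35.275, 0.071, 0.024, -0.0], 'eef_pos': [135.389, -532.807, 212.891], 'eef_rot': [-3.14, -0.0, 0.249], 'wrist_force': [-0.673, -0.286, 0.224], 'moment': [0.022, 0.028, 0.014], 'finger_gap': 93.753}
top {'vertical_fov': 42.05428666971738, 'cx': 262.88787059739605, 'cy': 200.47495312399124, 'R': array([[-0.0087126 , -0.99983564,  0.01589912],
       [-0.99607375,  0.00727685, -0.08822776],
       [ 0.08809757, -0.01660539, -0.99597343]]), 't': array([   3.97707335,  468.04366527, 1320.01106516])}
side {'vertical_fov': 45.6262297157576, 'cx': 252.06242242925367, 'cy': 199.39943657055423, 'R': array([[-0.66376581, -0.74792445,  0.00489478],
       [-0.49033991,  0.43020503, -0.75795145],
       [ 0.56478466, -0.50550237, -0.6522926 ]]), 't': array([ 326.09916873,  281.29477419, 1038.70662021])}
```

View pics/top0.png

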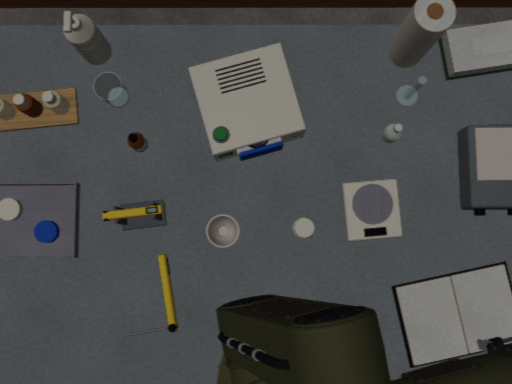

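View pics/side0.png

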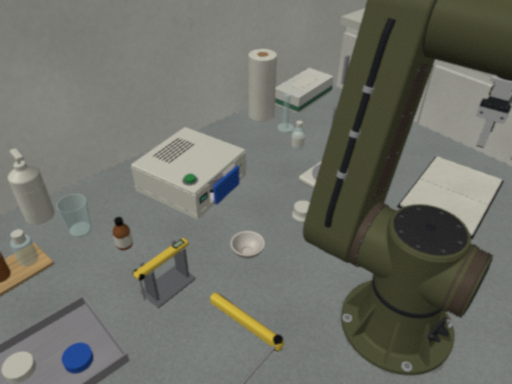

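Top: the warmer is at (247,100), the green key at (221,134), the blue front at (260,149), and the rest with a yellow handle at (132,213). A second, longer yellow bar lies on the table at (168,292). The scale is at (372,210). Candidates for the thermometer: the one on the rest (132,213) fits, since it is smaller and lies on the saddles. The one lying on the table (168,292) is the larger look-alike. I'll measure both and confirm with one crop.

```bash
cat > h.py <<'E'
import numpy as np,cv2
from cell import read_state,cams
def ray(c,u,v,fish=False):
    f=192/np.tan(np.radians(c["vertical_fov"])/2)
    x,y=(u-c["cx"])/f,(v-c["cy"])/f
    if fish:
        r=np.hypot(x,y);d=np.array([np.sin(r)*x/max(r,1e-9),np.sin(r)*y/max(r,1e-9),np.cos(r)])
    else: d=np.array([x,y,1.])
    R=np.array(c["R"]);return -R.T@np.array(c["t"]),R.T@d
def onz(c,u,v,z,fish=False):
    o,d=ray(c,u,v,fish);return o+d*(z-o[2])/d[2]
def proj(c,X):
    f=192/np.tan(np.radians(c["vertical_fov"])/2)
    p=np.array(c["R"])@np.array(X)+np.array(c["t"]);return f*p[:2]/p[2]+[c["cx"],c["cy"]]
def tri(c1,p1,c2,p2):
    o1,d1=ray(c1,*p1);o2,d2=ray(c2,*p2)
    s=np.linalg.lstsq(np.c_[d1,-d2],o2-o1,rcond=None)[0]
    a,b=o1+s[0]*d1,o2+s[1]*d2;return (a+b)/2,np.linalg.norm(a-b)
def mask(im,lo,hi):
    return cv2.inRange(cv2.cvtColor(im,cv2.COLOR_RGB2HSV),np.array(lo),np.array(hi))
COL={"green":((50,100,40),(85,255,255)),"blue":((108,140,60),(125,255,255)),"yellow":((20,140,90),(32,255,255))}
def blobs(im,col,amin=25):
    cs,_=cv2.findContours(mask(im,*COL[col]),cv2.RETR_EXTERNAL,cv2.CHAIN_APPROX_NONE)
    return [k for k in cs if cv2.contourArea(k)>amin]
def cen(k):
    m=cv2.moments(k);return m["m10"]/m["m00"],m["m01"]/m["m00"]
E
python3 - <<'E'
from h import *
np.set_printoptions(precision=1,suppress=True)
Z={"green":113,"blue":75,"yellow":113}
I={n:cv2.imread(f"pics/{n}0.png")[:,:,::-1].copy() for n in("top","side")};C={n:cams.get_calibration(n) for n in I}
for n in I:
  for col in COL:
    for k in blobs(I[n],col):
      bx=cv2.boxPoints(cv2.minAreaRect(k))
      print(n,col,np.array(cen(k)),cv2.contourArea(k),"onz",onz(C[n],*cen(k),Z[col])[:2],"box",[onz(C[n],*p,Z[col])[:2].round().tolist() for p in bx])
for z,k in((113,"green"),):
  p,e=tri(C["top"],cen(blobs(I["top"],k)[0]),C["side"],cen(blobs(I["side"],k)[0]));print(k,p,e)
# warmer top
m=cv2.inRange(I["top"],(150,150,135),(255,255,255));cs,_=cv2.findContours(m,cv2.RETR_EXTERNAL,cv2.CHAIN_APPROX_NONE)
for k in cs:
  if cv2.contourArea(k)>400: print("white",cen(k),cv2.contourArea(k),[onz(C["top"],*p,100)[:2].round().tolist() for p in cv2.boxPoints(cv2.minAreaRect(k))])
a=cv2.resize(I["top"][190:340,90:210],None,fx=4,fy=4,interpolation=cv2.INTER_CUBIC)[:600,:400]
b=cv2.resize(I["side"][225:375,120:295],None,fx=4,fy=4,interpolation=cv2.INTER_CUBIC)
b=b[:600,:400]
cv2.imwrite("pics/crop1.png",np.hstack([a,b])[:,:,::-1])
E
```

```text
top green [220.5 133.6] 106.0 onz [630.2 107.3] box [[645.0, 121.0], [645.0, 93.0], [614.0, 93.0], [614.0, 121.0]]
top blue [ 45.3 231.2] 381.0 onz [388.9 555.4] box [[418.0, 585.0], [417.0, 529.0], [361.0, 527.0], [362.0, 583.0]]
top blue [260.9 148.4] 132.5 onz [599.1   5.2] box [[590.0, 62.0], [620.0, -49.0], [609.0, -52.0], [579.0, 59.0]]
top yellow [166.1 289.1] 426.5 onz [243.6 241. ] box [[328.0, 263.0], [330.0, 246.0], [161.0, 219.0], [159.0, 236.0]]
top yellow [124.7 212.9] 293.0 onz [431.4 345.1] box [[435.0, 402.0], [448.0, 288.0], [428.0, 285.0], [415.0, 399.0]]
side green [189.6 178.4] 55.5 onz [619.5 116.9] box [[640.0, 117.0], [624.0, 99.0], [598.0, 117.0], [615.0, 136.0]]
side blue [ 76.9 357.4] 638.5 onz [344.9 586.1] box [[380.0, 610.0], [373.0, 557.0], [309.0, 563.0], [318.0, 614.0]]
side blue [225.5 184.3] 423.0 onz [571.5  30.1] box [[582.0, 92.0], [624.0, -52.0], [562.0, -39.0], [526.0, 101.0]]
side yellow [244.3 319.4] 828.5 onz [175.2 301.9] box [[260.0, 328.0], [270.0, 302.0], [86.0, 275.0], [81.0, 299.0]]
side yellow [158.4 259.8] 407.5 onz [422.8 344.1] box [[429.0, 407.0], [447.0, 259.0], [419.0, 264.0], [403.0, 409.0]]
green [633.1 108.3 100.6] 0.2565831632646418
```

View pics/crop1.png

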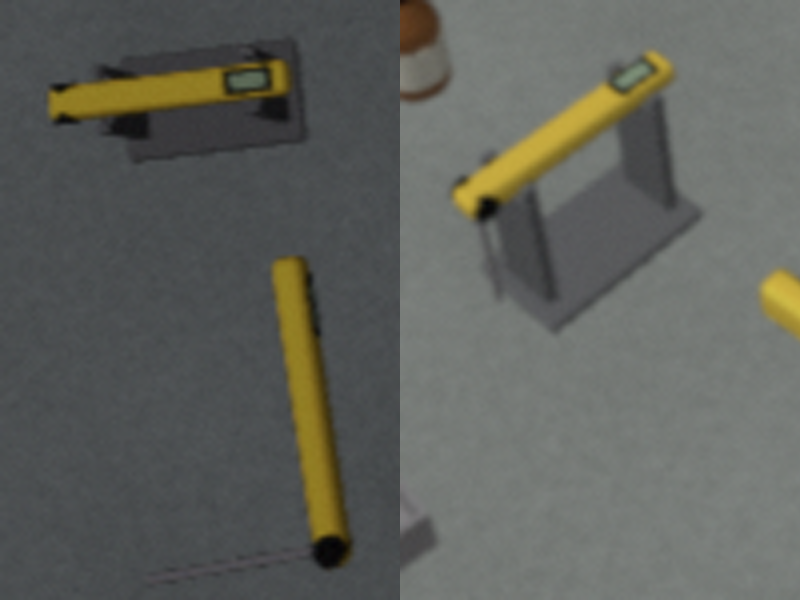

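The crop confirms it. The thermometer on the rest is the short one: it has a display, its probe hangs from the left (+y) end at side (142,285), and both ends sit on the saddles. The bar on the table is longer (about 170 against about 150), so it is the look-alike. I'll head to the key first.

```bash
python3 -m handwheel '[[0.638,-0.499,0,-82],[0.638,-0.499,0,-82],[0.638,-0.499,0,-82],[0.638,-0.499,0,-82],[0.638,-0.499,0,-82]]' 1 25; python3 - <<'E'
from h import *
np.set_printoptions(precision=1,suppress=True)
C=cams.get_calibration("top")
for n,p in(("bl",(190,68)),("br",(281,45)),("fr",(303,129))):print(n,onz(C,*p,100)[:2])
a,b=[onz(C,*p,113)[:2] for p in((102.5,215.7),(162.5,209.3))]
d=a-b;print("handle",a,b,"len",np.linalg.norm(d),"mid",(a+b)/2,"yaw",np.degrees(np.arctan2(d[1],d[0])))
for p in((121,207),(163.5,199.5),(166,225),(124,230)):print("foot",onz(C,*p,8)[:2])
E
```

```text
clock: 0.72
eef_pos: [327.3, -284.0, 213.4]
eef_rot: [-3.141, -0.001, 1.192]
wrist_force: [0.4, -0.8, -0.1]
finger_gap: 47.1
bl [805.4 186.6]
br [866.2 -49. ]
fr [ 644.  -102.8]
handle [424.9 399.8] [439.7 251.6] len 148.88151520253578 mid [432.3 325.7] yaw 95.6973759856356
foot [454.3 382.5]
foot [473.8 268.5]
foot [404.9 261.2]
foot [392.4 373.5]
```

```bash
python3 -m handwheel '[[0.476,0.137,0,-28],[0.476,0.137,0,-28],[0.476,0.137,0,-28],[0.476,0.137,0,-28],[0.476,0.137,0,-28]]'
```

```text
clock: 1.35
eef_pos: [518.5, -36.6, 213.5]
eef_rot: [3.142, -0.001, 1.681]
wrist_force: [0.1, -0.5, -0.1]
finger_gap: 0.7
```

```bash
python3 -m handwheel '[[0.131,0.127,0.0,0],[0.131,0.127,0.0,0],[0.131,0.127,0.0,0],[0.131,0.127,0.0,0],[0.131,0.127,0.0,0]]'; python3 - <<'E'
from h import *
np.set_printoptions(precision=1,suppress=True)
s=read_state();c=cams.get_calibration("wrist");im=cams.camera("wrist");cv2.imwrite("pics/w1.png",im[:,:,::-1])
print(s["eef_pos"],c["vertical_fov"])
for col,z in(("green",113),("blue",84)):
  for k in blobs(im,col):print(col,np.array(cen(k)),cv2.contourArea(k),onz(c,*cen(k),z,True))
E
```

```text
clock: 1.98
eef_pos: [629.9, 107.2, 213.1]
eef_rot: [-3.141, -0.0, 1.681]
wrist_force: [0.4, -0.6, -0.5]
finger_gap: 0.2
[629.9 107.2 213.1] 65.70646984690485
green [252.5 190.9] 797.5 [630.4 111.1 113. ]
blue [212.  242.1] 834.5 [592.7  37.8  84. ]
```

View pics/w1.png

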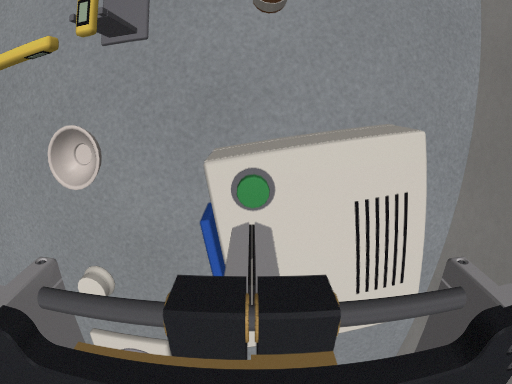

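The wrist view shows the key at (252,191), giving (630,111), and the blue front at (212,242). Pressing now.

```bash
python3 -m handwheel '[[0.003,0,0.05,0],[0.003,0,0.085,0],[0.003,0,0.094,0],[0.003,0,0.099,0],[0.003,0,0.099,0]]'
```

```text
clock: 2.65
eef_pos: [630.0, 109.3, 116.1]
eef_rot: [3.14, -0.0, 1.68]
wrist_force: [-1.6, -2.5, 3.5]
finger_gap: 0.3
```

```bash
python3 -m handwheel '[[0,0,0.0,0],[0,0,-0.03,0],[0,0,-0.08,0],[0,0,-0.08,0]]'; python3 - <<'E'
from h import *
np.set_printoptions(precision=1,suppress=True)
c=cams.get_calibration("wrist");im=cams.camera("wrist");cv2.imwrite("pics/w2.png",im[:,:,::-1])
im=cams.camera("top");cv2.imwrite("pics/top1.png",im[:,:,::-1])
E
```

```text
clock: 3.15
eef_pos: [631.5, 109.6, 201.0]
eef_rot: [3.132, -0.0, 1.68]
wrist_force: [-0.2, -0.1, 0.9]
finger_gap: 0.1
```

```bash
python3 - <<'E'
import cv2,numpy as np
a=cv2.imread("pics/w2.png")[100:384,100:400];b=cv2.imread("pics/top1.png")[80:250,80:330]
a=cv2.resize(a,None,fx=1.3,fy=1.3);b=cv2.resize(b,(400,272),interpolation=cv2.INTER_CUBIC)
o=np.zeros((372,800,3),np.uint8);o[:a.shape[0],:a.shape[1]]=a;o[:272,400:]=b;cv2.imwrite("pics/c2.png",o)
E
```

```text
(no output)
```

View pics/c2.png

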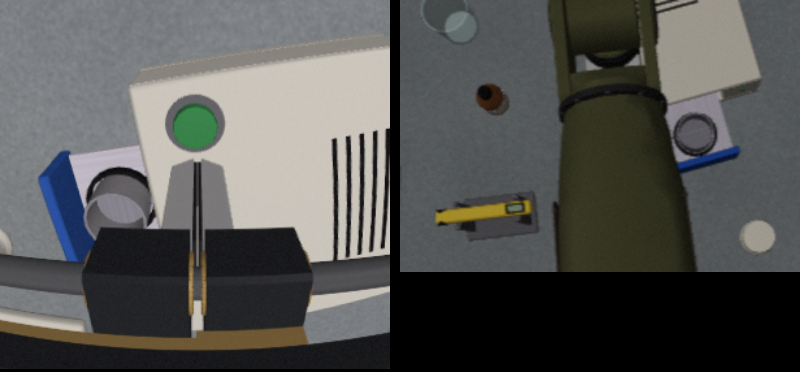

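The drawer is out with the cup in it (wrist crop (118,205), top crop (695,133)). Next, the thermometer.

```bash
python3 -m handwheel '[[0.237,-0.175,0,0],[0.237,-0.175,0,0],[0.237,-0.175,0,0],[0.237,-0.175,0,0],[0.237,-0.175,0,0]]' 0.4; python3 -m handwheel '[[0,0,0,0],[0,0,0,0]]'; python3 - <<'E'
from h import *
np.set_printoptions(precision=1,suppress=True)
s=read_state();c=cams.get_calibration("wrist");im=cams.camera("wrist");t=cams.camera("top");ct=cams.get_calibration("top")
cv2.imwrite("pics/top2.png",t[:,:,::-1])
print(s["eef_pos"],s["eef_rot"])
for nm,i,cc,f in(("w",im,c,True),("t",t,ct,False)):
  for k in blobs(i,"yellow",60):
    bx=cv2.boxPoints(cv2.minAreaRect(k));print(nm,np.array(cen(k)),cv2.contourArea(k),[onz(cc,*p,113,f)[:2].round(1).tolist() for p in bx])
  for k in blobs(i,"blue",60):
    bx=cv2.boxPoints(cv2.minAreaRect(k));print(nm,"blue",np.array(cen(k)),[onz(cc,*p,84,f)[:2].round(1).tolist() for p in bx])
o=np.zeros((512,800,3),np.uint8);o[:384,:512]=im;o[:256,512:]=cv2.resize(t[125:205,215:305],(288,256),interpolation=cv2.INTER_CUBIC)
cv2.imwrite("pics/c3.png",o[:,:,::-1])
E
```

```text
clock: 3.88
eef_pos: [428.0, 327.3, 195.0]
eef_rot: [3.141, 0.0, 1.681]
wrist_force: [-0.4, 0.2, -0.2]
finger_gap: 47.0
clock: 4.12
eef_pos: [428.0, 326.9, 194.1]
eef_rot: [-3.141, 0.001, 1.681]
wrist_force: [0.7, -0.1, -0.4]
finger_gap: 55.9
[428.  326.9 194.1] [-3.1  0.   1.7]
w [111.  210.6] 2039.5 [[208.3, 299.1], [353.4, 319.4], [354.2, 300.4], [205.3, 276.2]]
w [257.  189.5] 3377.0 [[413.9, 403.3], [434.0, 405.6], [452.8, 260.5], [429.3, 257.9]]
t [138.7 211.1] 94.0 [[443.1, 330.2], [448.5, 285.2], [428.2, 282.5], [422.9, 327.4]]
t blue [ 45.2 231.2] [[417.1, 580.8], [416.7, 525.5], [361.2, 523.9], [361.6, 579.0]]
t blue [269.8 179.7] [[505.6, 39.9], [536.8, -71.3], [526.5, -74.1], [495.4, 37.1]]
```

View pics/c3.png

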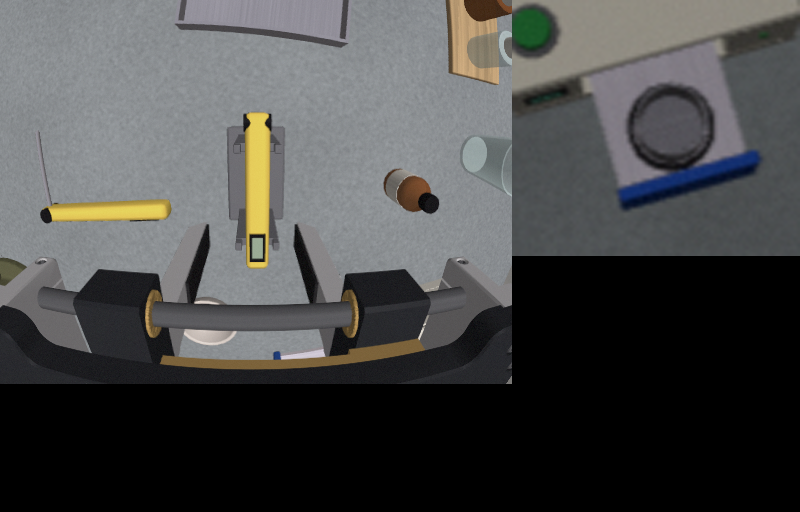

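Handle mid is about (432.5,329), yaw 96.7°, matching the foot (431,321) and the top view. Descending to grip it.

```bash
python3 -m handwheel '[[0.002,0.005,0.05,0],[0.002,0.005,0.085,0],[0.002,0.005,0.1,0],[0.002,0.005,0.1,0],[0.002,0.005,0.1,0]]'; python3 -m handwheel '[[0,0,0,0],[0,0,0,0],[0,0,0,0],[0,0,0,0],[0,0,0,0]]' 1 25; python3 - <<'E'
from h import *
np.set_printoptions(precision=1,suppress=True)
c=cams.get_calibration("top");t=cv2.imread("pics/top2.png")
print("cup eye",onz(c,265,164.7,71))
g=cv2.cvtColor(t,cv2.COLOR_BGR2GRAY)[140:185,240:295];g=cv2.resize(g,None,fx=4,fy=4,interpolation=cv2.INTER_CUBIC)
m=(g<95).astype(np.uint8)*255
cs,_=cv2.findContours(m,cv2.RETR_EXTERNAL,cv2.CHAIN_APPROX_NONE)
for k in cs:
  if cv2.contourArea(k)>500:
    (x,y),(a,b),_=cv2.fitEllipse(k);u,v=240+(x-1.5)/4,140+(y-1.5)/4
    print(u,v,a/4,b/4,cv2.boundingRect(k),onz(c,u,v,71)[:2])
E
```

```text
clock: 4.85
eef_pos: [434.2, 329.1, 95.9]
eef_rot: [3.139, -0.0, 1.68]
wrist_force: [0.3, 0.2, -0.7]
finger_gap: 56.6
clock: 5.48
eef_pos: [434.2, 329.2, 96.0]
eef_rot: [3.139, -0.0, 1.68]
wrist_force: [-1.8, -0.1, 1.7]
finger_gap: 21.8
cup eye [556.9  -5.2  71. ]
269.35011291503906 165.1779384613037 44.18315124511719 59.36387252807617 (0, 0, 220, 180) [555.6 -16.5]
```

```bash
python3 -m handwheel '[[0,0,-0.02,0],[0,0,-0.06,0],[0,0,-0.11,0],[0,0,-0.13,0],[0,0,-0.13,0]]'; python3 -m handwheel '[[-0.04,0.01,0,0],[-0.09,0.02,0,0],[-0.15,0.033,0,0],[-0.21,0.046,0,0],[-0.26,0.057,0,0]]'
```

```text
clock: 6.1
eef_pos: [434.2, 329.3, 227.0]
eef_rot: [3.137, -0.001, 1.68]
wrist_force: [-0.2, -0.1, -1.5]
finger_gap: 22.0
clock: 6.72
eef_pos: [519.1, 74.9, 225.2]
eef_rot: [3.139, -0.001, 1.679]
wrist_force: [0.6, 0.2, -0.4]
finger_gap: 21.8
```

```bash
python3 -m handwheel '[[-0.05,0.011,0,0],[-0.095,0.021,0,0],[-0.125,0.027,0,0],[-0.14,0.03,0,0],[-0.14,0.03,0,0]]'; python3 - <<'E'
from h import *
s=read_state();print(s["eef_pos"],s["eef_rot"],s["finger_gap"])
im=cams.camera("wrist");sd=cams.camera("side");t=cams.camera("top")
for n,i in(("w3",im),("s3",sd),("t3",t)):cv2.imwrite(f"pics/{n}.png",i[:,:,::-1])
o=np.zeros((384,800,3),np.uint8);o[:,:400]=im[:,60:460];o[:,400:]=cv2.resize(sd[100:244,160:310],(400,384),interpolation=cv2.INTER_CUBIC)
cv2.imwrite("pics/c4.png",o[:,:,::-1])
E
```

```text
clock: 7.35
eef_pos: [563.8, -61.2, 224.1]
eef_rot: [3.141, -0.002, 1.678]
wrist_force: [-0.1, -0.1, -0.9]
finger_gap: 21.8
[563.81362238 -61.18902842 224.06338065] [ 3.14080665e+00 -1.89337401e-03  1.67824255e+00] 21.84097244285678
```

View pics/c4.png

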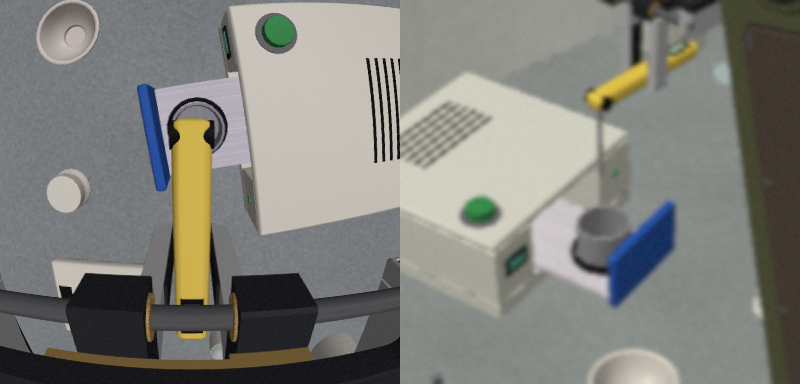

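```bash
python3 - <<'E'
from h import *
np.set_printoptions(precision=1,suppress=True)
cs,ct,cw=[cams.get_calibration(n) for n in("side","top","wrist")]
print("cup side",onz(cs,236.5,182.5,71),"wrist",onz(cw,258,125,71,True),"tri",tri(ct,(265,164.7),cs,(236.5,182.5)))
print("tip side@143",onz(cs,235,168,143))
im=cv2.imread("pics/w3.png")[:,:,::-1].copy()
for k in blobs(im,"blue",60)+blobs(im,"green",60):
  print(cen(k),onz(cw,*cen(k),84,True),onz(cw,*cen(k),113,True))
# handle end top in wrist, top of handle z=224+11+8
print("handle end",onz(cw,253,120,243,True))
w=cv2.resize(im[70:190,190:330],(560,480),interpolation=cv2.INTER_CUBIC)
s=cv2.imread("pics/s3.png")[130:205,215:265,::-1];s=cv2.resize(s,(240,360),interpolation=cv2.INTER_CUBIC)
o=np.zeros((480,800,3),np.uint8);o[:,:560]=w;o[:360,560:]=s;cv2.imwrite("pics/c5.png",o[:,:,::-1])
E
```

```text
cup side [561.2  -1.9  71. ] wrist [564.2   3.6  71. ] tri (array([558.8,  -3.3,  71.4]), np.float64(5.373961805086959))
tip side@143 [542.5  17.6 143. ]
(213.65748332786706, 135.8947195801902) [518.5 -12.   84. ] [521.8  -8.8 113. ]
(337.5448587570621, 31.19231638418079) [636.6 118.7  84. ] [629.  109.7 113. ]
handle end [556.2  15.6 243. ]
```

View pics/c5.png

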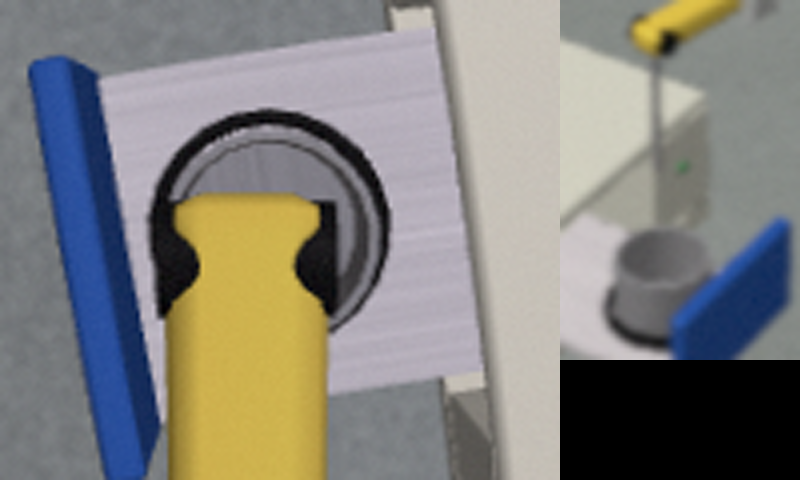

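```bash
python3 - <<'E'
from h import *
cs=cams.get_calibration("side")
for z in(143,220):print(z,proj(cs,(557,6,z)),proj(cs,(557,2,z)),proj(cs,(557,-2,z)))
print(proj(cs,(562,-1,71)))
im=cv2.imread("pics/s3.png");g=cv2.cvtColor(im,cv2.COLOR_BGR2GRAY).astype(int)
for v in range(145,182,3):print(v,g[v,228:243])
E
```

```text
143 [234.84751065 163.94613821] [235.95981273 163.37918614] [237.06854773 162.81405225]
220 [234.27356844 140.39487716] [235.43304847 139.84376329] [236.58865588 139.29449011]
[236.09303973 182.4967138 ]
145 [204 205 204 201 193 169 132 122 136 142 139 138 138 137 136]
148 [205 205 205 205 201 181 147 148 182 201 205 202 196 189 176]
151 [205 205 207 205 201 181 150 149 182 201 206 204 203 196 182]
154 [205 205 204 204 200 182 145 137 171 194 187 170 152 145 147]
157 [205 206 205 203 200 179 141 120 132 138 138 134 127 121 118]
160 [206 204 200 189 171 147 123 113 119 122 117 119 118 119 117]
163 [181 162 143 138 143 145 129 109 109 115 119 117 115 110 116]
166 [150 157 161 162 163 160 142 124 116 119 116 110 109 113 119]
169 [162 162 162 163 164 160 147 126 118 118 118 119 117 118 117]
172 [164 164 165 164 162 160 145 125 119 117 117 117 120 120 119]
175 [162 162 163 163 164 162 146 125 121 119 126 136 143 132 121]
178 [175 152 136 126 112 101  99 102 106 105 109 115 118 126 131]
181 [107  87  83  82  84  86  88  92  97  99 103 105 109 110 111]
```

The probe's side column (234.6) and the handle end in the wrist view agree on the tip at (557,6). The cup at (562,-1) agrees across views. I'll shift by (+5,-7) and lower to tip z of about 50.

```bash
python3 -m handwheel '[[-0.007,0.004,0.0,0],[-0.007,0.004,0.03,0],[-0.007,0.004,0.06,0],[-0.007,0.004,0.085,0],[-0.007,0.004,0.094,0]]'; python3 -m handwheel '[[0,0,0.002,0],[0,0,0.002,0],[0,0,0.002,0],[0,0,0.002,0],[0,0,0.002,0]]';  python3 - <<'E'
from h import *
cs=cams.get_calibration("side");sd=cams.camera("side");im=cams.camera("wrist")
s=cv2.resize(sd[140:215,190:265],(400,400),interpolation=cv2.INTER_CUBIC);o=np.hstack([s,cv2.resize(im[70:230,170:330],(400,400),interpolation=cv2.INTER_CUBIC)])
cv2.imwrite("pics/c6.png",o[:,:,::-1]);p=read_state()["eef_pos"];print(p)
E
```

```text
clock: 8.12
eef_pos: [568.4, -66.0, 129.7]
eef_rot: [3.141, -0.002, 1.681]
wrist_force: [0.8, 0.3, -0.3]
finger_gap: 21.7
clock: 8.75
eef_pos: [568.5, -66.1, 127.9]
eef_rot: [3.141, -0.002, 1.681]
wrist_force: [0.6, 0.9, -1.1]
finger_gap: 21.8
[568.41803774 -66.03939796 127.82529044]
```

View pics/c6.png

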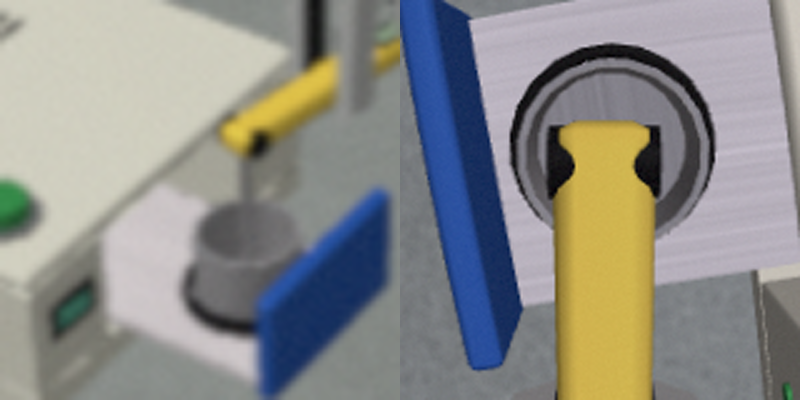

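The probe is inside the cup and centred (side crop (245,200)), with tip z of about 47–49. I'll hold there, then lift and return.

```bash
python3 -m handwheel '[[0,0,-0.002,0],[0,0,-0.002,0],[0,0,-0.002,0],[0,0,-0.002,0],[0,0,-0.002,0]]'; python3 -m handwheel '[[0,0,0,0],[0,0,0,0],[0,0,0,0],[0,0,0,0],[0,0,0,0]]'; python3 -m handwheel '[[0,0,0,0],[0,0,0,0],[0,0,0,0],[0,0,0,0],[0,0,0,0]]';python3 -m handwheel '[[0,0,-0.02,0],[0,0,-0.06,0],[0,0,-0.09,0],[0,0,-0.098,0],[0,0,-0.098,0]]'
```

```text
clock: 9.48
eef_pos: [568.4, -66.0, 129.8]
eef_rot: [3.141, -0.002, 1.681]
wrist_force: [-0.3, -0.4, -0.1]
finger_gap: 22.3
clock: 10.1
eef_pos: [568.4, -66.0, 129.8]
eef_rot: [3.141, -0.002, 1.681]
wrist_force: [-0.2, 0.4, -0.7]
finger_gap: 21.9
clock: 10.72
eef_pos: [568.4, -66.0, 129.8]
eef_rot: [3.141, -0.002, 1.681]
wrist_force: [0.3, 0.5, -0.8]
finger_gap: 21.9
clock: 11.35
eef_pos: [568.3, -66.2, 227.1]
eef_rot: [-3.141, -0.002, 1.681]
wrist_force: [-0.6, 0.4, -0.6]
finger_gap: 22.0
```

```bash
python3 -m handwheel '[[0.04,-0.009,0,0],[0.09,-0.02,0,0],[0.15,-0.033,0,0],[0.21,-0.046,0,0],[0.26,-0.057,0,0]]'; python3 -m handwheel '[[0.05,-0.011,0,0],[0.1,-0.022,0,0],[0.135,-0.03,0,0],[0.148,-0.033,0,0],[0.148,-0.033,0,0]]'
```

```text
clock: 11.98
eef_pos: [481.7, 187.7, 226.2]
eef_rot: [-3.139, -0.002, 1.681]
wrist_force: [1.1, -0.3, 0.2]
finger_gap: 21.9
clock: 12.6
eef_pos: [432.4, 331.0, 225.5]
eef_rot: [-3.138, -0.001, 1.682]
wrist_force: [0.1, -0.6, -0.3]
finger_gap: 21.8
```

```bash
python3 -m handwheel '[[-0.002,0.0015,0.03,0],[-0.002,0.0015,0.07,0],[-0.002,0.0015,0.1,0],[-0.002,0.0015,0.1,0],[-0.002,0.0015,0.1,0]]'
```

```text
clock: 13.22
eef_pos: [434.5, 328.9, 126.8]
eef_rot: [-3.139, -0.002, 1.681]
wrist_force: [-0.4, -0.9, -0.0]
finger_gap: 21.6
```

```bash
python3 -m handwheel '[[0,0,0.012,0],[0,0,0.022,0],[0,0,0.029,0],[0,0,0.0305,0],[0,0,0.0305,0]]'
```

```text
clock: 13.85
eef_pos: [434.5, 329.1, 96.3]
eef_rot: [-3.139, -0.002, 1.681]
wrist_force: [-0.3, -0.4, -0.7]
finger_gap: 21.8
```

```bash
python3 -m handwheel '[[0,0,0.0005,0],[0,0,0.0005,0],[0,0,0.0005,0],[0,0,0.0005,0],[0,0,0.0005,0]]' 0.45; python3 -m handwheel '[[0,0,0,0],[0,0,-0.03,0],[0,0,-0.08,0],[0,0,-0.13,0],[0,0,-0.13,0]]'
```

```text
clock: 14.48
eef_pos: [434.5, 329.1, 95.8]
eef_rot: [-3.139, -0.002, 1.681]
wrist_force: [-0.4, 0.1, 0.3]
finger_gap: 51.3
clock: 15.1
eef_pos: [435.8, 329.6, 229.7]
eef_rot: [3.138, -0.005, 1.681]
wrist_force: [0.3, 0.0, -0.4]
finger_gap: 51.9
```

```bash
python3 -m handwheel '[[-0.05,-0.001,0,0],[-0.11,-0.002,0,0],[-0.17,-0.004,0,-2],[-0.23,-0.005,0,-6],[-0.29,-0.006,0,-8]]' 1 25; python3 -m handwheel '[[-0.05,-0.007,0,-1],[-0.069,-0.009,0.02,-1],[-0.069,-0.009,0.05,-1],[-0.069,-0.009,0.07,-1],[-0.069,-0.009,0.07,-1]]'; python3 - <<'E'
from h import *
np.set_printoptions(precision=1,suppress=True)
s=read_state();print(s["eef_pos"],s["eef_rot"])
for nm in("top","side","wrist"):
  i=cams.camera(nm);cc=cams.get_calibration(nm);f=nm=="wrist";cv2.imwrite(f"pics/{nm}4.png",i[:,:,::-1])
  for col,z in(("yellow",113),("blue",84)):
   for k in blobs(i,col,60):
    bx=cv2.boxPoints(cv2.minAreaRect(k));print(nm,col,np.array(cen(k)),cv2.contourArea(k),[onz(cc,*p,z,f)[:2].round(0).tolist() for p in bx])
E
```

```text
clock: 15.72
eef_pos: [461.4, 38.8, 227.5]
eef_rot: [3.138, -0.004, 1.823]
wrist_force: [0.4, 0.1, -0.3]
finger_gap: 4.7
clock: 16.35
eef_pos: [469.1, -29.8, 155.5]
eef_rot: [3.141, -0.006, 1.84]
wrist_force: [-0.1, -0.6, -0.2]
finger_gap: 0.7
[469.1 -29.8 155.5] [ 3.1 -0.   1.8]
top yellow [166.2 289.3] 437.0 [[328.0, 264.0], [330.0, 246.0], [161.0, 218.0], [159.0, 236.0]]
top yellow [124.8 212.3] 300.5 [[437.0, 402.0], [451.0, 278.0], [430.0, 275.0], [417.0, 399.0]]
top blue [ 45.3 231.2] 382.5 [[417.0, 581.0], [417.0, 525.0], [361.0, 524.0], [362.0, 579.0]]
side yellow [244.4 319.5] 822.5 [[260.0, 328.0], [270.0, 302.0], [86.0, 275.0], [81.0, 299.0]]
side yellow [157.8 259.6] 408.0 [[432.0, 407.0], [445.0, 260.0], [417.0, 266.0], [405.0, 410.0]]
side blue [ 76.9 357.4] 638.5 [[374.0, 610.0], [367.0, 558.0], [303.0, 564.0], [312.0, 614.0]]
side blue [249.5 194.7] 413.5 [[490.0, 81.0], [533.0, -65.0], [481.0, -55.0], [442.0, 86.0]]
wrist blue [301.1 191.3] 2511.5 [[518.0, -74.0], [486.0, 41.0], [505.0, 46.0], [540.0, -69.0]]
```

The thermometer is back on its saddles: side centroid (157.8,259.6) against (158.4,259.8) before. Lowering the closed fingers in front of the panel to push.

```bash
python3 -m handwheel '[[0.002,0,0.05,0],[0.002,0,0.09,0],[0.002,0,0.105,0],[0.002,0.01,0.105,0],[0.002,0.02,0.105,0]]'; python3 -m handwheel '[[0,0.008,0,0],[0,0.016,0,0],[0,0.024,0,0],[0,0.032,0,0],[0,0.04,0,0]]'
```

```text
clock: 17.12
eef_pos: [491.2, -22.0, 54.6]
eef_rot: [3.134, -0.003, 1.84]
wrist_force: [-0.3, 0.0, -0.5]
finger_gap: 0.2
clock: 17.75
eef_pos: [530.2, -11.2, 54.9]
eef_rot: [3.135, -0.003, 1.84]
wrist_force: [-3.3, -1.0, 4.1]
finger_gap: 0.3
```

```bash
python3 -m handwheel '[[0,0.008,0,0],[0,0.015,0,0],[0,0.022,0,0],[0,0.028,0,0],[0,0.034,0,0]]'; python3 - <<'E'
from h import *
np.set_printoptions(precision=1,suppress=True)
i=cams.camera("side");c=cams.get_calibration("side");cv2.imwrite("pics/side5.png",i[:,:,::-1])
for k in blobs(i,"blue",60):
  print(np.array(cen(k)),onz(c,*cen(k),50))
print([onz(c,*p,50) for p in((225.5,184.3),(249.5,194.7))])
i=cams.camera("wrist");c=cams.get_calibration("wrist")
for k in blobs(i,"blue",60):print([onz(c,*p,84,True)[:2].round(0).tolist() for p in cv2.boxPoints(cv2.minAreaRect(k))])
E
```

```text
clock: 18.38
eef_pos: [563.1, -2.1, 55.0]
eef_rot: [3.135, -0.003, 1.84]
wrist_force: [-7.2, -1.8, 2.5]
finger_gap: 0.4
[ 76.9 357.4] [362.7 584.2  50. ]
[224.8 191.7] [571.2  34.   50. ]
[array([596.4,  11.1,  50. ]), array([514.5, -10.5,  50. ])]
[[574.0, -7.0], [554.0, 64.0], [568.0, 68.0], [591.0, -4.0]]
```

```bash
python3 -m handwheel '[[0,0.003,0,0],[0,0.005,0,0],[0,0.007,0,0],[0,0.009,0,0],[0,0.011,0,0]]'; python3 -m handwheel '[[0,0.002,0,0],[0,0.004,0,0],[0,0.005,0,0],[0,0.006,0,0],[0,0.007,0,0]]'
```

```text
clock: 19.1
eef_pos: [573.7, 0.8, 55.0]
eef_rot: [3.136, -0.003, 1.84]
wrist_force: [-7.4, -1.7, 3.0]
finger_gap: 0.5
clock: 19.73
eef_pos: [580.4, 2.7, 55.0]
eef_rot: [3.136, -0.003, 1.84]
wrist_force: [-4.9, -1.2, 0.9]
finger_gap: 0.9
```

```bash
python3 -m handwheel '[[0,0.001,0,0],[0,0.002,0,0],[0,0.003,0,0],[0,0.004,0,0],[0,0.005,0,0]]'; python3 - <<'E'
from h import *
np.set_printoptions(precision=1,suppress=True)
for nm,z in(("side",50),("wrist",84)):
  i=cams.camera(nm);c=cams.get_calibration(nm);cv2.imwrite(f"pics/{nm}6.png",i[:,:,::-1])
  for k in blobs(i,"blue",60):print(nm,np.array(cen(k)),[onz(c,*p,z,nm=="wrist")[:2].round(0).tolist() for p in cv2.boxPoints(cv2.minAreaRect(k))])
  for k in blobs(i,"green",40):print(nm,"g",np.array(cen(k)),cv2.contourArea(k))
E
```

```text
clock: 20.35
eef_pos: [585.1, 4.1, 54.9]
eef_rot: [3.136, -0.003, 1.84]
wrist_force: [-10.0, -3.0, 3.7]
finger_gap: 0.8
side [ 76.9 357.4] [[399.0, 608.0], [392.0, 554.0], [326.0, 560.0], [335.0, 613.0]]
side [218.4 188.8] [[607.0, 80.0], [638.0, -9.0], [579.0, -1.0], [551.0, 86.0]]
side g [189.6 178.4] 55.5
wrist [283.6 203.9] [[596.0, -1.0], [576.0, 70.0], [590.0, 74.0], [613.0, 3.0]]
wrist g [296.7  89.6] 149.0
wrist g [414.9  99.6] 3760.0
```

```bash
python3 -m handwheel '[[0,0.001,0,0],[0,0.0015,0,0],[0,0.002,0,0],[0,0.0025,0,0],[0,0.003,0,0]]'; python3 - <<'E'
import cv2,numpy as np
from h import blobs
for f in("side0","side4","side6"):
  i=cv2.imread(f"pics/{f}.png")[:,:,::-1].copy()
  for k in blobs(i,"blue",60):
    k=k[:,0]
    if k[0,0]>150:print(f,"leftmost",k[k[:,0].argmin()],"lowest",k[k[:,1].argmax()],k[:,0].max())
E
```

```text
clock: 21.08
eef_pos: [585.4, 4.1, 55.0]
eef_rot: [-3.14, -0.004, 1.84]
wrist_force: [-31.5, -7.8, 18.2]
finger_gap: 0.5
side0 leftmost [213 189] lowest [215 202] 238
side4 leftmost [237 201] lowest [239 213] 261
side6 leftmost [211 190] lowest [214 202] 227
```

Hard stop: the force jumped to 32 N with no advance, and the panel is 2 px past its shut position. Backing off to see whether it stays latched.

```bash
python3 -m handwheel '[[0,-0.002,0,0],[0,-0.005,0,0],[0,-0.01,0,0],[0,-0.03,0,0],[0,-0.05,0,0]]'; python3 -m handwheel '[[0,-0.02,-0.02,0],[0,-0.02,-0.07,0],[0,-0.02,-0.12,0],[0.0,-0.02,-0.17,0],[0.0,-0.02,-0.2,0]]'
```

```text
clock: 21.7
eef_pos: [537.0, -9.2, 55.1]
eef_rot: [-3.141, -0.004, 1.84]
wrist_force: [-0.2, -0.0, -1.2]
finger_gap: 0.6
clock: 22.32
eef_pos: [518.5, -15.3, 257.9]
eef_rot: [3.138, -0.003, 1.84]
wrist_force: [-0.3, 0.7, 0.5]
finger_gap: 0.3
```

```bash
python3 -m handwheel '[[-0.06,-0.03,0,0],[-0.12,-0.06,0,0],[-0.18,-0.1,0,0],[-0.24,-0.14,0,0],[-0.3,-0.16,0,0]]'; python3 - <<'E'
from h import *
np.set_printoptions(precision=1,suppress=True)
t=cams.camera("top");s=cams.camera("side");w=cams.camera("wrist")
for f,i in(("side0",s),("top0",t)):
  o=cv2.imread(f"pics/{f}.png")[:,:,::-1].copy()
  for n,j in(("before",o),("now",i)):
    for col in COL:
      print(f,n,col,[np.array(cen(k)).round(1).tolist() for k in blobs(j,col,40)])
o=np.zeros((600,800,3),np.uint8);o[:300,:400]=cv2.resize(t,(400,300));o[:300,400:]=cv2.resize(s,(400,300))
o[300:,:400]=cv2.resize(t[60:210,180:320],(400,300),interpolation=cv2.INTER_CUBIC);o[300:,400:]=cv2.resize(s[120:290,120:290],(400,300),interpolation=cv2.INTER_CUBIC)
cv2.imwrite("pics/c7.png",o[:,:,::-1])
E
```

```text
clock: 22.95
eef_pos: [447.2, -321.0, 257.2]
eef_rot: [3.136, -0.001, 1.84]
wrist_force: [1.0, -0.5, 0.9]
finger_gap: 0.9
side0 before green [[189.6, 178.4]]
side0 before blue [[76.9, 357.4], [225.5, 184.3]]
side0 before yellow [[244.3, 319.4], [158.4, 259.8]]
side0 now green [[189.6, 178.4]]
side0 now blue [[76.9, 357.4], [225.6, 184.4]]
side0 now yellow [[244.4, 319.5], [158.0, 259.5]]
top0 before green [[220.5, 133.6]]
top0 before blue [[45.3, 231.2], [260.9, 148.4]]
top0 before yellow [[166.1, 289.1], [124.7, 212.9]]
top0 now green [[220.5, 133.6]]
top0 now blue [[45.3, 231.2], [261.0, 148.4]]
top0 now yellow [[166.2, 289.2], [124.8, 212.3]]
```

View pics/c7.png

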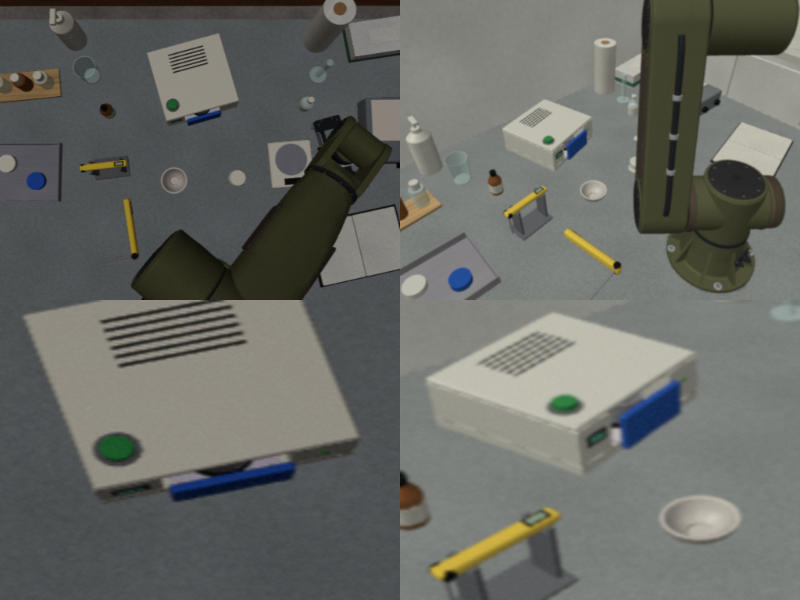

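The drawer is shut (blue centroids match the start within 0.1 px), the key is up, the thermometer is on its rest, and the bystanders have not moved. Handing in.

```bash
python3 -c "
from cell import manip
print(manip.sign_off())"
```

```text
the job is handed in; nothing more can be done
None
```

The job is done and handed in at about 23 s of the 69 s allowed; no verdict was reported.

**What I did:**
- I pressed the green key and the drawer popped out.
- I gripped the small thermometer, the one on the rest; the longer one on the table is the look-alike.
- I held its tip about half-way down in the cup, at a height of about 47–49 mm (worked out from the arm's height, not seen in the cup), for about 2.6 s.
- I laid it back in its rest.
- I pushed the drawer past the catch to its hard stop. Wrist force peaked at about 37 N there, then I backed off.

**Last checks:**
- **Drawer:** its blue front is within 0.1 px of its starting position in both the top and side views, and it stayed there after I backed off, so it is latched.
- **Key:** it is up.
- **Thermometer:** it lies on its saddles within about 0.6 px (1–2 mm) of where it started.
- **Bystanders:** they look unmoved in the last pictures, and the robot is clear of everything.
- **Cup:** once the drawer shut it was out of sight, so I could not see it upright afterwards. It stood in its pocket when last seen, with the probe inside, and the push was slow.

**Measurements that disagreed:** the views differed by about 5–8 mm on the cup's centre and 5–10 mm on the handle's middle along its length. I used averages, and the side and wrist pictures then showed the probe entering the cup centrally.

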